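# Pick-up coil on the telescoping arm, drawn out to 10 cm and held for the reading

## Task

Set up the 10 cm reading on the induction slide: lower the loose pick-up coil with the square hole over the short iron core of the carrier until it sits flat on the carrier plate (do not drop it), and let it go. Then take the handle at the end of the telescoping arm, pinch its lock button fully in before you pull, draw the arm out until its pointer stands at the 10 cm line of the rule (the third long line, counting the one at zero), and finish still holding it there with the button pressed in while the reading is taken. Leave the other equipment on the table where it is.

Things in the scene. Friction and masses are not known exactly. Their poses are not given: they have to be found in the camera images.
- coil_center (a point): centre (half-way up) of the loose pick-up coil, about 180 g: a square bobbin 50 x 50 mm, 42 mm tall, grey plastic end flanges and copper winding, upright on the table; its square 24 mm hole runs through along z. x and y axes are square to its sides (quarter turns are alike); grip it across any two opposite sides
- carrier_top (a point): centre of the top of the arm's carrier, an aluminium plate 34 x 34 mm, 60 mm above the table, with an iron core stub 15 x 15 mm standing up 17 mm from it. x: the way the arm is drawn out, y across it, z up. A seated coil has its centre 21 mm above this point, at any turn. A field coil, 130 mm high, begins 79 to 109 mm away to -x, the handle 74 mm away to +x
- handle_grip (a point): centre of the upright black handle at the arm's outer end, level with the middle of its lock button, 77 mm above the table, 90 mm beyond the carrier in x; axes as the carrier. Handle 28 (x) x 22 (y) mm, top 105 mm above the table, the tube below it 42 mm. Pinch it from above across y: 29 mm with the button (y = +11 to -18 mm), 24 mm with it pressed in
- button_face (a point): centre of the outer face of the grey lock button when out, 19 mm (x) by 28 mm (z), which stands out 7 mm from the handle's -y side; axes as the handle; it moves with the button
- mark_10 (a point): the 10 cm line on the rule, at the board's surface: a white strip on the base board on the arm's -y side, a line every 1 cm, long lines at 0, 5 and 10 cm; axes as the carrier. It is read at the thin steel pointer that reaches out sideways from below the carrier, at the carrier's centre in x: the two points are then level in x
- slide (a joint): how far the arm is drawn out of its sleeve, in m: 0 fully in, where it starts locked, to 0.12 at the outer stop; grows along the carrier's x. It is not the reading: the sleeve is clamped at a different place each time, so the pointer starts between 0 and 3 cm on the rule. Locked, it does not yield to a pull; with the button in it slides with about 1 N
- lock (a joint): how far the lock button is pressed in, in m: 0 out to 0.005 fully in. It draws a pin from the sleeve's slots, 1 cm apart, clear at 3 mm. A spring pushes it out: fully in takes about 9 N, so a squeeze of 15 to 30 N keeps it in
- round_coil: bystander: round coil, 42 mm across, 60 mm tall, upright; origin at its underside
- compass: bystander: brass compass, 52 mm across, 13 mm tall; origin at its underside
- yoke: bystander: iron yoke bar 90 x 28 x 28 mm lying along its x; origin at its underside
- ucore: bystander: U-shaped iron core 90 x 28 mm, 86 mm tall; origin at its underside
- screwdriver: bystander: screwdriver about 170 mm long, lying along its x
- magnet: bystander: bar magnet 70 x 14 x 10 mm lying along its x; origin at its underside
- plug: bystander: black bridging plug 36 x 16 x 15 mm with two brass pins; origin at its underside
There are look-alikes about, which are no part of the job. Leave any blue or purple look-alike of the part that bears coil_center alone.

How it is judged:
On the way, in this order (a step that is already met when the one before it is completed fails the run):
1. the coil sits flat on the carrier plate over the core stub and has been let go (horizontal distance between coil_center and carrier_top below 0.007 m and z of coil_center in the frame of carrier_top between 0.0185 and 0.0235 m and angle between coil_center's own z axis and vertical below 0.08 rad and contact force between the fingers and coil below 0.1 N and linear speed of coil below 0.02 m/s), for 0.3 s.
2. the lock button is fully pressed by the fingers while the arm still stands where it was (value of joint lock above 0.004 m and contact force between the fingers and lock above 3 N and distance of carrier_top from where it was at the start of the episode below 0.01 m), for 0.1 s.
At the end, for the whole second after the job is handed in: the arm stands still at the 10 cm line (within 4 mm), the fingers pressing its lock button in (over 4 of 5 mm, over 3 N); the coil sits on the carrier plate over the stub (centred within 7 mm, height within 2.5 mm, tilt under 0.08 rad), not touched by the fingers (x of carrier_top in the frame of mark_10 between -0.004 and 0.004 m and velocity of joint slide between -0.01 and 0.01 m/s and value of joint lock above 0.004 m and contact force between the fingers and lock above 3 N and horizontal distance between coil_center and carrier_top below 0.007 m and z of coil_center in the frame of carrier_top between 0.0185 and 0.0235 m and angle between coil_center's own z axis and vertical below 0.08 rad and contact force between the fingers and coil below 0.1 N); the arm keeps its last pose, push and grip.
It fails at once if the arm is forced along with its lock button not pressed in (value of joint lock below 0.002 m and (velocity of joint slide above 0.03 m/s or velocity of joint slide below -0.03 m/s)).
It fails at once if the coil is dropped (falls freely faster than 0.5 m/s) (linear speed of coil above 0.5 m/s and contact force between the fingers and coil below 0.1 N).
It fails at once if a bystander is shifted by more than 25 mm (distance of any of round_coil, compass, yoke, ucore, screwdriver, magnet, plug from where it was at the start of the episode above 0.025 m).
It also fails if it takes over 54 s, if anything falls off the work surface, if the arm or the gripper's body presses on something with over 40 N, if the wrist force passes 120 N, or if a joint passes its speed limit or range.

## Robot

A 6-joint arm with a two-finger parallel gripper is mounted at the origin on the work surface. World frame = base frame: x ahead of the robot, y to its left, z up, the work surface at z = 0. Lengths are in m, angles in rad, forces in N, time in s.
With the tool pointing down it reaches from about 0.25 to 0.775 m from the base axis. Payload 4 kg.
Tool frame: the origin (TCP) lies at the very end of the fingers, on their centre line; the grasp point (between the pads) lies behind it (arm.grip_point_offset is the z of the grasp point in the tool frame, in m); z points along the fingers, y is the direction in which the jaws open and shut (so a half turn about z gives the same grasp; the last joint's range is limited). The gripper opens to 94 mm and grips with 3 to 60 N. Pads are 16 mm wide; open, the fingers measure 119 mm over their backs; the gripper's body (75 mm by 177 mm) begins 78 mm behind the grasp point.
Start: joints at [-1.263, 0.087, 1.371, -0, 1.684, -0.103], TCP at [0.22, -0.504, 0.206] pointing down, gripper open.
Joint ranges: [-3.1, 3.1], [-0.76, 2.03], [0.27, 2.55], [-1.08, 4.22], [0.17, 2.65], [-2.57, 2.57]. Speed limits (rad/s): [2.79, 2.79, 3.14, 3.14, 3.14, 3.14].

## Interface

Orientations are given as a rotation vector (axis times angle).
In Python, from bench import arm gives the robot as it stands. The module is installed in compiled form; this text tells all that it offers.
- The arm moves only by the tool move_arm, never from a script. Its argument "commands" is text: rows parted by semicolons, each of 7 numbers parted by spaces: the turn, a rotation vector about the tool's x, y, z in rad, then the shift along the tool's x, y, z in mm, then the opening, from 0 (shut) to 1 (fully open). In form: wx wy wz tx ty tz gripper; .... A call has 1 to 20 rows; each row shifts and turns the commanded pose from where the row before left it, along the tool's axes as they then stand; what a row does not reach is not made up. A row lasts 1/10 s, in which the tool goes at most 50 mm and 8.59 degrees, less where a joint would pass 70% of its speed; a pose out of reach is approached as far as the arm can. A call with a gripper value outside its range is refused whole. The fingers move at their own pace and stop on an object; "grip_force" is the grip in N (left out, the last holds). Time passes only in rows, so rows that do not move let the fingers close. It gives the time, the measured TCP pose, the force and the opening at its end, in the units of the state.
- arm.get_state(): the state, without advancing time (a new reading comes with each control period).
- arm.grab_frame(name): name is "scene" or "top" or "wrist"; returns the picture (384x512x3 uint8, red, green, blue); there is no depth.
- arm.camera_info(name): a dict with "K" (3x3 intrinsics, pixels), "cam_to_world" (4x4, takes a point from camera to world coordinates). Camera axes: x right, y down, z forward; pixel columns grow to the right and rows downward; lengths in m; the calibration is good to about 2 mm. The wrist camera is an equidistant fisheye: a pixel r from the principal point sees the ray r / f radians off the axis. A picture is of the moment at which its call begins: read the wrist's pose just before it. camera_info takes no time and is no camera call; for the wrist camera it gives the pose at the moment of the call.
- arm.close_job(): hands the job in, once; it reports no verdict.
The state is a dict: "time_s": time; "joints": joint angles; "dq": joint speeds; "joint_efforts": joint torques, N m; "tcp_pos": TCP position; "orientation": TCP orientation; "wrist_force": force on the tool from outside, world axes, zero at the start; "torque": the same for the moment, N m; "grip_width": finger opening in m.
Only numpy, scipy, OpenCV 4.12 (cv2) and the standard library are available. Lean on these libraries where they do the work, as an engineer would, in place of code of your own. Each camera call takes 0.05 s, during which the arm holds its last target. There are 200 camera calls.

## Working session

There is one attempt and no reset: what is moved stays moved. The work goes in short steps, Python scripts to look and compute and a tool call to move; the robot and the scene stay as the last step left them, time stands still between calls to the robot, and variables do not carry over. Pictures are saved under pics/ and viewed, about 8 in all and at most 12, crops included, and the job is handed in when it is done.

Besides the shell and the picture viewer there is one more tool, called after "Request:" as name(argument=value, ...) on one line, values as JSON. move_arm: Moves the arm, as the interface text tells. Its arguments: {"type":"object","properties":{"commands":{"type":"string"},"grip_force":{"type":"number"}},"required":["commands"]}

```bash
mkdir -p pics
cat > h.py <<'E'
import numpy as np, cv2
from bench import arm
from scipy.spatial.transform import Rotation as R
def ray(info,u,v,fish=False):
    K=np.array(info["K"]);T=np.array(info["cam_to_world"])
    a=np.array([(u-K[0,2])/K[0,0],(v-K[1,2])/K[1,1]])
    if fish:
        r=np.linalg.norm(a); d=np.array([*(a/max(r,1e-9)*np.sin(r)),np.cos(r)])
    else: d=np.array([*a,1.])
    return T[:3,3],T[:3,:3]@d
def hit(info,u,v,z,fish=False):
    o,d=ray(info,u,v,fish); return o+d*(z-o[2])/d[2]
def proj(info,p,fish=False):
    K=np.array(info["K"]);T=np.array(info["cam_to_world"])
    c=T[:3,:3].T@(np.array(p)-T[:3,3])
    if fish:
        r=np.hypot(c[0],c[1]);a=c[:2]/max(r,1e-9)*np.arctan2(r,c[2])
    else:a=c[:2]/c[2]
    return np.array([K[0,0]*a[0]+K[0,2],K[1,1]*a[1]+K[1,2]])
def save(n,img,s=1):
    img=cv2.resize(img[...,::-1],None,fx=s,fy=s,interpolation=cv2.INTER_CUBIC); cv2.imwrite(f"pics/{n}.png",img)
E
python3 - <<'E'
from h import *
s=arm.get_state();print(s, arm.grip_point_offset)
a=arm.grab_frame("top");b=arm.grab_frame("scene")
np.save("top0",a);np.save("scene0",b)
save("top0",a,1.5);save("scene0",b,1.5)
for n in("top","scene","wrist"):print(n,arm.camera_info(n))
E
```

```text
{'time_s': 0.0, 'joints': array([-1.26311790e+00,  8.79362214e-02,  1.37222703e+00, -5.71692837e-06,
        1.68359374e+00, -1.03083491e-01]), 'dq': array([ 0.00141095, -0.00025508, -0.00059759, -0.0001376 ,  0.00016371,
       -0.00029886]), 'joint_efforts': array([ 4.54821002e-04, -3.40183353e+01, -3.02424037e+01,  7.16809463e-02,
        3.29589285e-02, -1.58921021e-04]), 'tcp_pos': array([ 0.21945688, -0.50372977,  0.20432825]), 'orientation': array([-3.07345992e+00, -6.40256854e-01,  3.55811146e-04]), 'wrist_force': array([-0.09325584, -0.35588984,  0.24993294]), 'torque': array([-0.00150162, -0.00740035, -0.02082834]), 'grip_width': 0.0934875814126357} -0.0188
top {'K': array([[390.80865827,   0.        , 259.52773038],
       [  0.        , 390.80865827, 194.96631807],
       [  0.        ,   0.        ,   1.        ]]), 'cam_to_world': array([[-0.03092741, -0.9791046 ,  0.20099176,  0.29116473],
       [-0.99951089,  0.03122751, -0.00167808, -0.03683268],
       [-0.00463346, -0.20094535, -0.9795915 ,  1.05537244],
       [ 0.        ,  0.        ,  0.        ,  1.        ]]
[... 256 characters left out ...]
0.8920693 , -0.39982929,  0.2105918 , -0.27755629],
       [-0.00814863, -0.48017213, -0.87713644,  1.08301958],
       [ 0.        ,  0.        ,  0.        ,  1.        ]])}
wrist {'K': array([[297.31863964,   0.        , 255.18322534],
       [  0.        , 297.31863964, 189.32267711],
       [  0.        ,   0.        ,   1.        ]]), 'cam_to_world': array([[ 3.98425699e-01, -8.81787210e-01, -2.52404988e-01,
         2.93727711e-01],
       [-9.17200073e-01, -3.83340272e-01, -1.08601387e-01,
        -4.71367953e-01],
       [-9.93682804e-04,  2.74775457e-01, -9.61507910e-01,
         3.84538117e-01],
       [ 0.00000000e+00,  0.00000000e+00,  0.00000000e+00,
         1.00000000e+00]])}
```

View pics/top0.png

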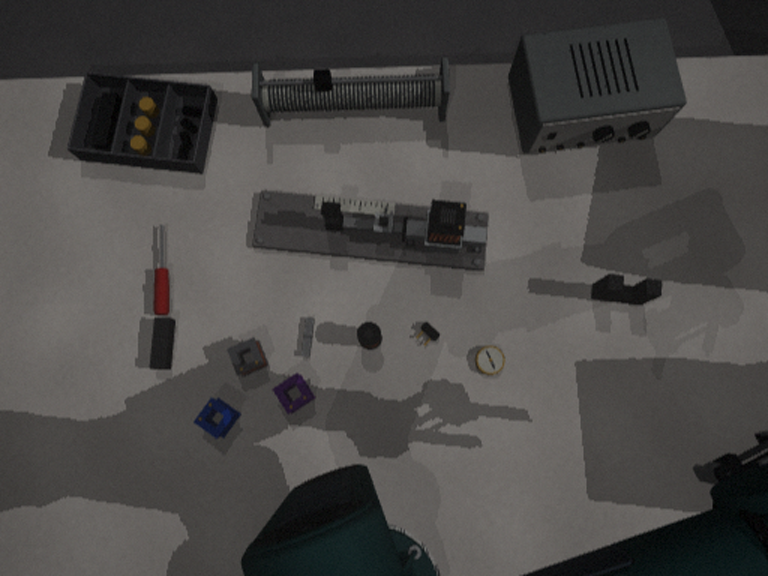

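View pics/scene0.png

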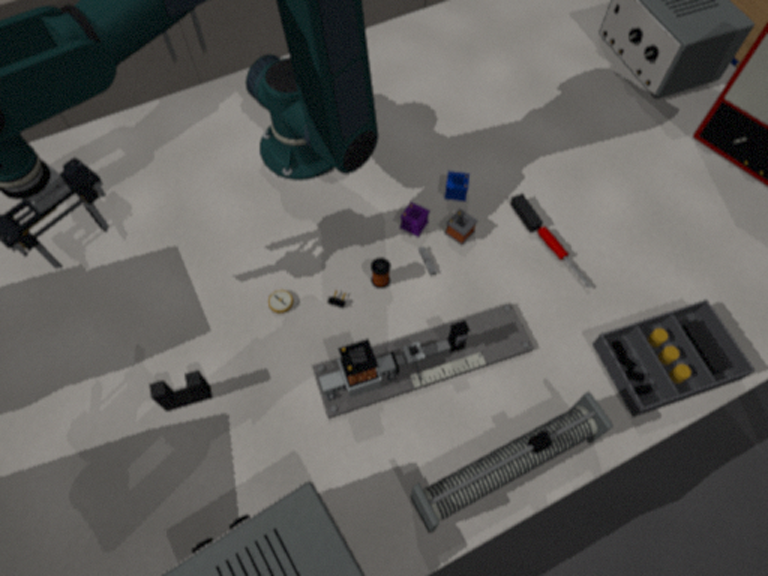

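The first pictures show these coil candidates in the top view: grey with copper at (248,356), blue at (217,417) and purple at (294,393). The round coil is at (369,335). The grey and copper one fits the description. The slide's handle is at (332,215), the carrier at (382,222) and the rule at (355,205). I'll check that choice in a close crop.

Run:
```python
from h import *
a=np.load("top0.npy");i=arm.camera_info("top")
c1=cv2.resize(a[120:185,160:340],None,fx=4.4,fy=4.4,interpolation=cv2.INTER_CUBIC)
c2=cv2.resize(a[215:285,130:310],None,fx=4.4,fy=4.4,interpolation=cv2.INTER_CUBIC)
im=np.vstack([c1,c2]);im=np.clip(im.astype(float)*1.7,0,255).astype(np.uint8)
save("crop",im);print(im.shape,c1.shape)
for n,u,v,z in [("coil",248,356,.042),("purple",294,393,.042),("blue",217,417,.042),("handle",332,208,.105),("carrier",382,220,.077),("magnet",306,336,.01),("round",369,335,.06)]:
    print(n,hit(i,u/1.5,v/1.5,z).round(3))
```

```text
(594, 792, 3) (286, 792, 3)
coil [0.395 0.209 0.042]
purple [0.329 0.129 0.042]
blue [0.293 0.26  0.042]
handle [0.636 0.055 0.105]
carrier [ 0.622 -0.03   0.077]
magnet [0.431 0.113 0.01 ]
round [ 0.422 -0.002  0.06 ]
```

View pics/crop.png

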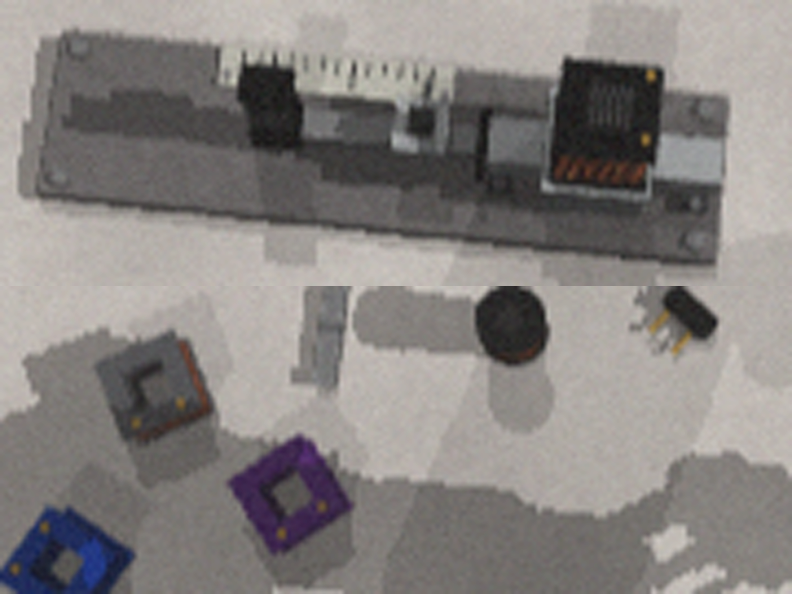

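The crop confirms the grey and copper coil as the right one. The arm's x axis points roughly along world +y. Next I'll move above the coil for a near look.

Request:
move_arm(commands="0 0 -0.146 0 0 0 1;0 0 -0.146 0 0 0 1;0 0 -0.146 0 0 0 1;0 0 -0.146 0 0 0 1;0 0 -0.146 0 0 0 1;0 0 -0.146 0 0 0 1;0 0 -0.146 0 0 0 1;0 0 -0.146 0 0 0 1;0 0 -0.146 0 0 0 1;0 0 -0.146 0 0 0 1;0 0 -0.146 0 0 0 1")

```text
time_s: 1.2
tcp_pos: [0.2195, -0.5039, 0.2048]
orientation: [-1.667, -2.662, -0.001]
wrist_force: [0.0, -0.6, 0.2]
grip_width: 0.0939
```

Request:
move_arm(commands="0 0 0 37.9 31 0 1;0 0 0 37.9 31 0 1;0 0 0 37.9 31 0 1;0 0 0 37.9 31 0 1;0 0 0 37.9 31 0 1;0 0 0 37.9 31 0 1;0 0 0 37.9 31 0 1;0 0 0 37.9 31 0 1;0 0 0 37.9 31 0 1;0 0 0 37.9 31 0 1;0 0 0 37.9 31 0 1;0 0 0 37.9 31 0 1;0 0 0 37.9 31 0 1;0 0 0 37.9 31 0 1;0 0 0 37.9 31 0 1;0 0 0 0 0 0 1")

```text
time_s: 2.8
tcp_pos: [0.3935, 0.2138, 0.204]
orientation: [-1.664, -2.662, 0.001]
wrist_force: [-0.5, 0.6, -0.6]
grip_width: 0.094
```

```bash
cat >> h.py <<'E'
def yaw():
    M=R.from_rotvec(arm.get_state()["orientation"]).as_matrix();return np.degrees(np.arctan2(M[1,1],M[0,1])),M
def go(p,y=None):
    "print wz needed and tool shift after it to bring TCP to p with jaw yaw y (deg)"
    s=arm.get_state();y0,M=yaw();t=np.array(s["tcp_pos"])
    dy=0 if y is None else (y-y0+90)%180-90
    M2=R.from_rotvec([0,0,np.radians(dy)]).as_matrix()@M
    print("tcp",t.round(4),"yaw",y0.round(2),"tilt",M[:,2].round(4),"wz",-np.radians(dy).round(4),"shift mm",(M2.T@(np.array(p)-t)*1000).round(1),"q6",s["joints"][5].round(2),"t",s["time_s"])
E
python3 - <<'E'
from h import *
go([.395,.209,.2],25.4)
i=arm.camera_info("wrist");a=arm.grab_frame("wrist");np.save("w1",a)
save("w1",np.clip(a.astype(float)*1.5,0,255).astype(np.uint8),1.5)
print(proj(i,[.395,.209,.042],True))
E
```

```text
tcp [0.3935 0.2138 0.204 ] yaw 25.99 tilt [-2.8e-03  9.0e-04 -1.0e+00] wz 0.0103 shift mm [-5.  -0.7  4. ] q6 -0.08 t 2.8
[254.23827666 179.37956101]
```

View pics/w1.png

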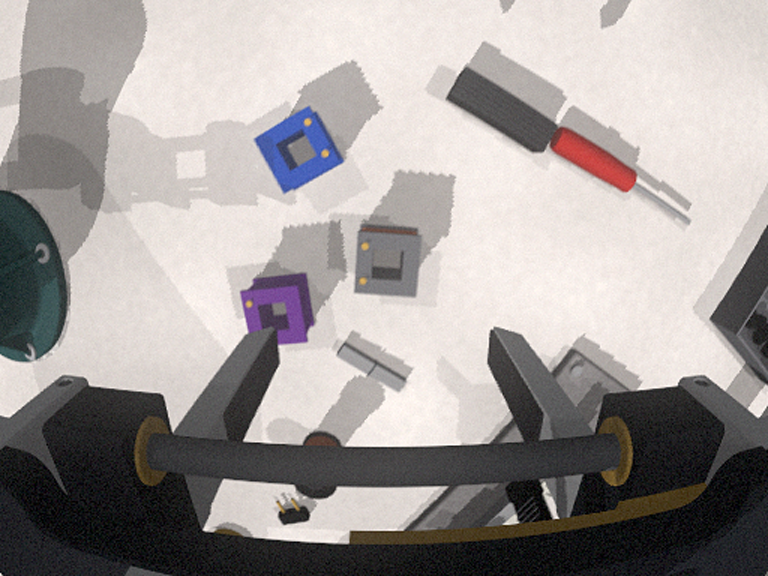

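The picture shows the grey coil at (387,262) with its sides square to the image. The purple coil lies about 30 mm clear on the left, so I'll go down partly opened. Now I'll measure the flange.

```bash
cat >> h.py <<'E'
def coilmeas(a,i,c,z,zmask=None,T=(60,125),half=38):
    u,v=c;sub=a[v-half:v+half,u-half:u+half].astype(int)
    g=cv2.GaussianBlur(sub.astype(np.uint8),(3,3),0).astype(int)
    m=((g.mean(2)>T[0])&(g.mean(2)<T[1])&(g.max(2)-g.min(2)<20)).astype(np.uint8)
    m=cv2.morphologyEx(m,cv2.MORPH_OPEN,np.ones((3,3)))
    n,l,st,ce=cv2.connectedComponentsWithStats(m);k=1+np.argmax(st[1:,4]);
    cs,_=cv2.findContours((l==k).astype(np.uint8),cv2.RETR_EXTERNAL,cv2.CHAIN_APPROX_NONE)
    r=cv2.minAreaRect(max(cs,key=len));b=cv2.boxPoints(r)+[u-half,v-half]
    P=np.array([hit(i,*q,z,True) for q in b])
    e=P[1]-P[0];print("px",b.round(1).tolist(),"ctr",P.mean(0).round(4),"sides",np.linalg.norm(P[1]-P[0]).round(4),np.linalg.norm(P[2]-P[1]).round(4),"ang mod90",np.degrees(np.arctan2(e[1],e[0]))%90)
    return P
E
python3 - <<'E'
from h import *
a=np.load("w1.npy");i=arm.camera_info("wrist")
print(a[175-32:175+33:4,258,:].tolist());print(a[190,222:290:4].tolist())
P=coilmeas(a,i,(258,175),.042,T=(40,100))
E
```

```text
[[113, 111, 107], [99, 94, 94], [56, 56, 55], [73, 62, 65], [84, 83, 85], [88, 83, 87], [86, 86, 82], [82, 79, 79], [89, 88, 83], [53, 51, 51], [52, 52, 53], [83, 82, 83], [87, 88, 88], [85, 86, 87], [149, 143, 139], [155, 151, 148], [156, 150, 146]]
[[115, 111, 108], [152, 148, 144], [154, 151, 147], [156, 151, 147], [86, 87, 88], [90, 86, 88], [79, 78, 82], [89, 88, 88], [82, 83, 85], [85, 85, 86], [87, 87, 88], [82, 83, 83], [86, 85, 86], [88, 90, 91], [122, 119, 119], [146, 141, 137], [145, 143, 137]]
px [[235.8, 194.4], [238.6, 152.8], [281.2, 155.6], [278.4, 197.2]] ctr [0.3972 0.2127 0.042 ] sides 0.0508 0.0497 ang mod90 21.238207043311704
```

Run:
```python
from h import *
go([.3972,.2127,.008],21.5)
```

```text
tcp [0.3933 0.2112 0.2042] yaw 25.85 tilt [-0.0028 -0.0012 -1.    ] wz 0.076 shift mm [ -0.    4.8 196.2] q6 -0.09 t 2.85
```

Request:
move_arm(commands="0 0 0.076 0 4.8 0 0.75;0 0 0 0 0 40 0.75;0 0 0 0 0 40 0.75;0 0 0 0 0 40 0.75;0 0 0 0 0 20 0.75;0 0 0 0 0 0 0.75")

```text
time_s: 3.45
tcp_pos: [0.3952, 0.2085, 0.0617]
orientation: [-1.775, -2.587, 0.012]
wrist_force: [0.3, 0.3, 0.5]
grip_width: 0.0707
```

Run:
```python
from h import *
go([.3972,.2127,.008],21.5)
i=arm.camera_info("wrist");a=arm.grab_frame("wrist");np.save("w2",a)
p=proj(i,[.3972,.2127,.042],True);print(p)
P=coilmeas(a,i,tuple(p.astype(int)),.042,T=(40,110),half=75)
save("w2",np.clip(a.astype(float)*1.5,0,255).astype(np.uint8),1.2)
```

```text
tcp [0.3952 0.2085 0.0617] yaw 21.08 tilt [-0.0078 -0.0036 -1.    ] wz -0.0074 shift mm [ 3.2  3.8 53.7] q6 -0.01 t 3.45
[258.95433339 216.09440262]
px [[224.9, 178.0], [297.0, 176.9], [298.0, 243.3], [225.9, 244.4]] ctr [0.3978 0.2162 0.042 ] sides 0.0501 0.0512 ang mod90 22.08717994750792
```

View pics/w2.png

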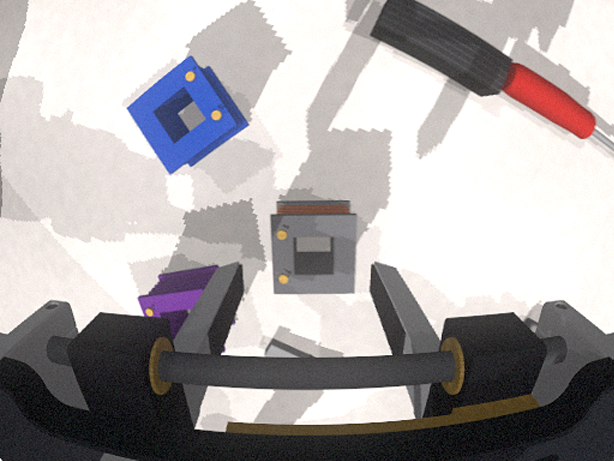

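Run:
```python
from h import *
go([.3978,.2152,.008],21.8)
```

```text
tcp [0.3971 0.2094 0.0643] yaw 21.09 tilt [-0.0033 -0.0018 -1.    ] wz -0.0124 shift mm [ 5.1  3.  56.2] q6 -0.01 t 3.5
```

Request:
move_arm(commands="0 0 -0.012 4.5 3 0 0.75;0 0 0 0 0 20 0.75;0 0 0 0 0 20 0.75;0 0 0 0 0 15 0.75;0 0 0 0 0 0 0.75;0 0 0 0 0 0 0.75;0 0 0 0 0 0 0.4;0 0 0 0 0 0 0.4;0 0 0 0 0 0 0.4;0 0 0 0 0 0 0.4;0 0 0 0 0 0 0.4;0 0 0 0 0 0 0.4;0 0 0 0 0 0 0.4", grip_force=15)

```text
time_s: 4.8
tcp_pos: [0.3993, 0.2165, 0.0113]
orientation: [-1.759, -2.603, 0.001]
wrist_force: [-4.3, -0.8, 5.5]
grip_width: 0.05
```

Run:
```python
from h import *
go([.3978,.2152,.2],21.8)
i=arm.camera_info("wrist");a=arm.grab_frame("wrist");np.save("w3",a)
p=proj(i,[.3978,.2152,.042],True);print(p)
P=coilmeas(a,i,tuple(p.astype(int)),.042,T=(40,110),half=75)
print(arm.get_state()["wrist_force"])
```

```text
tcp [0.3993 0.2165 0.0113] yaw 21.89 tilt [-3.e-04 -3.e-04 -1.e+00] wz 0.0016 shift mm [  -0.7   -1.9 -188.7] q6 -0.01 t 4.8
[250.3870485  254.30175655]
px [[175.0, 209.0], [324.0, 209.0], [324.0, 297.0], [175.0, 297.0]] ctr [0.398  0.2126 0.042 ] sides 0.0813 0.0593 ang mod90 21.909999096737682
[-3.35212691 -1.54529448  6.43129371]
```

Request:
move_arm(commands="0 0 0 0 0 -10 0.4;0 0 0 0 0 -30 0.4;0 0 0 0 0 -40 0.4;0 0 0 0 0 -40 0.4;0 0 0 0 0 -40 0.4;0 0 0 0 0 -40 0.4;0 0 0 0 0 -10 0.4;0 0 0.119 0 0 0 0.4;0 0 0.119 0 0 0 0.4;0 0 0.119 0 0 0 0.4;0 0 0.119 0 0 0 0.4;0 0 0 0 0 0 0.4", grip_force=20)

```text
time_s: 6.05
tcp_pos: [0.3989, 0.2163, 0.2185]
orientation: [-2.322, -2.114, 0.004]
wrist_force: [-0.2, 1.0, -1.8]
grip_width: 0.0503
```

Run:
```python
from h import *
go([.61,-.12,.22],-5.4)
```

```text
tcp [0.3989 0.2163 0.2185] yaw -5.37 tilt [-0.0025 -0.0011 -1.    ] wz 0.0005 shift mm [-315.   241.8   -1.7] q6 0.47 t 6.05
```

Request:
move_arm(commands="0 0 0 -15 12 0 0.4;0 0 0 -30 23 0 0.4;0 0 0 -30 23 0 0.4;0 0 0 -30 23 0 0.4;0 0 0 -30 23 0 0.4;0 0 0 -30 23 0 0.4;0 0 0 -30 23 0 0.4;0 0 0 -30 23 0 0.4;0 0 0 -30 23 0 0.4;0 0 0 -30 23 0 0.4;0 0 0 -30 23 0 0.4;0 0 0 0 0 0 0.4;0 0 0 0 0 0 0.4;0 0 0 0 0 0 0.4")

```text
time_s: 7.45
tcp_pos: [0.6103, -0.1188, 0.2198]
orientation: [-2.32, -2.116, 0.001]
wrist_force: [0.3, 0.1, -1.9]
grip_width: 0.0501
```

Run:
```python
from h import *
go([.622,-.03,.22],-5.4)
i=arm.camera_info("wrist");a=arm.grab_frame("wrist");np.save("w4",a);np.save("w4i",i,allow_pickle=True)
save("w4",np.clip(a.astype(float)*1.5,0,255).astype(np.uint8),1.5)
print(proj(i,[.622,-.03,.077],True))
```

```text
tcp [ 0.6103 -0.1188  0.2198] yaw -5.28 tilt [-1.2e-03  8.0e-04 -1.0e+00] wz 0.0021 shift mm [89.5  3.3 -0.1] q6 -0.19 t 7.45
[257.9916975   98.48929973]
```

View pics/w4.png

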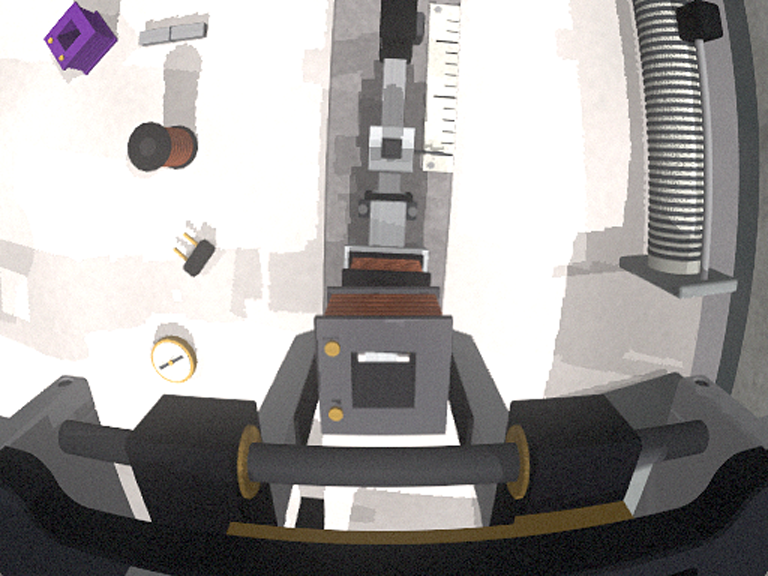

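The coil is level in the jaws. The carrier plate is at (391,149) with its stub at (391,147), and the pointer is at (435,152). Next I'll work out the positions and crop the rule.

```bash
cat > m.py <<'E'
from h import *
a=np.load("w4.npy");i=np.load("w4i.npy",allow_pickle=True).item()
g=cv2.cvtColor(a,cv2.COLOR_RGB2GRAY)
# plate: bright blob
s=g[75:125,235:290]; 
m=(s>125).astype(np.uint8);print("plate row prof",g[87,236:288].tolist());print(g[110,236:288].tolist());print("col", g[76:125,250].tolist(), g[76:125,260].tolist())
c=[(x/1.5,y/1.5) for x,y in[(317,317),(451,317),(446,434),(321,432)]]
P=np.array([hit(i,*q,.2505,True) for q in c]);print("coil",P.round(4),P.mean(0).round(4),[np.linalg.norm(P[k]-P[k-1]).round(4) for k in range(4)])
print("board edges",[hit(i,x/1.5,y/1.5,.0,True).round(4) for x,y in [(330,20),(324,270),(462,20),(446,270)]])
save("rule",np.clip(a[0:120,230:330].astype(float)*1.2,0,255).astype(np.uint8),5)
E
python3 m.py
```

```text
plate row prof [108, 109, 106, 84, 71, 71, 68, 69, 72, 62, 108, 175, 166, 166, 162, 163, 165, 170, 155, 118, 124, 122, 122, 123, 124, 121, 124, 120, 126, 122, 129, 124, 119, 164, 166, 166, 164, 165, 170, 163, 119, 71, 80, 85, 81, 73, 72, 149, 182, 176, 179, 179]
[89, 92, 92, 94, 92, 68, 69, 68, 62, 82, 131, 123, 120, 122, 119, 118, 121, 122, 123, 120, 118, 124, 122, 120, 121, 120, 121, 119, 122, 123, 121, 118, 119, 123, 120, 123, 121, 122, 125, 81, 77, 74, 79, 76, 104, 96, 177, 170, 143, 113, 120, 118]
col [65, 63, 65, 64, 67, 69, 60, 75, 145, 169, 165, 162, 166, 165, 163, 166, 162, 151, 146, 145, 144, 145, 101, 101, 104, 105, 102, 99, 103, 104, 101, 122, 122, 120, 119, 121, 119, 96, 65, 67, 66, 69, 68, 69, 68, 61, 63, 71, 68] [93, 92, 97, 94, 97, 96, 97, 92, 111, 123, 128, 124, 124, 127, 123, 112, 70, 42, 57, 56, 57, 61, 56, 62, 56, 54, 55, 53, 55, 62, 90, 100, 121, 119, 121, 122, 123, 105, 79, 80, 95, 98, 97, 96, 99, 96, 98, 98, 99]
coil [[ 0.5898 -0.0911  0.2505]
 [ 0.6377 -0.0956  0.2505]
 [ 0.6341 -0.1464  0.2505]
 [ 0.5838 -0.1407  0.2505]] [ 0.6114 -0.1184  0.2505] [np.float64(0.0499), np.float64(0.0482), np.float64(0.0509), np.float64(0.0506)]
board edges [array([0.5833, 0.0962, 0.    ]), array([ 0.5543, -0.1337,  0.    ]), array([0.7012, 0.0866, 0.    ]), array([ 0.6673, -0.1442,  0.    ])]
```

View pics/rule.png

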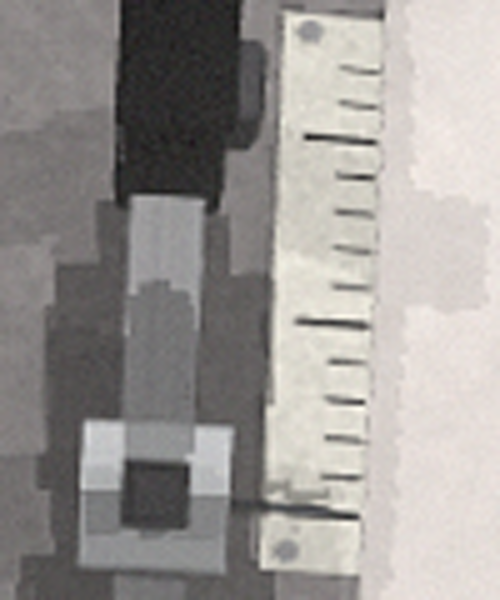

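```bash
cat > m2.py <<'E'
from h import *
i=np.load("w4i.npy",allow_pickle=True).item()
H=lambda x,y,z:hit(i,x/5+230,y/5,z,True)
P=np.array([H(*q,.06) for q in[(84,421),(234,428),(226,573),(79,568)]])
print("plate",P.round(4).tolist(),P.mean(0).round(4),[np.linalg.norm(P[k]-P[k-1]).round(4) for k in range(4)])
d=(P[0]+P[1]-P[2]-P[3])[:2];print("ang",np.degrees(np.arctan2(d[1],d[0])))
S=np.array([H(*q,.077) for q in[(124,461),(190,464),(187,528),(122,525)]]);print("stub",S.mean(0).round(4))
for z in(0,.01,.02,.03):
    A=H(340,139,z);B=H(333,323,z);C=H(313,512,z);print(z,A.round(4),np.linalg.norm(A-B).round(4),np.linalg.norm(C-B).round(4))
h=np.array([H(120,200,.105),H(218,205,.105)]);print("handle near edge",h.round(4),h.mean(0).round(4))
print("cam",i["cam_to_world"][:3,3])
E
python3 m2.py
python3 - <<'E'
from h import *
go([.622,-.03,.22])
E
```

```text
plate [[0.6112, -0.012, 0.06], [0.6446, -0.0166, 0.06], [0.6399, -0.0496, 0.06], [0.6068, -0.0455, 0.06]] [ 0.6256 -0.0309  0.06  ] [np.float64(0.0337), np.float64(0.0338), np.float64(0.0333), np.float64(0.0333)]
ang 82.24035193599963
stub [ 0.6253 -0.0307  0.077 ]
0 [0.6852 0.0658 0.    ] 0.0522 0.0519
0.01 [0.6836 0.0632 0.01  ] 0.0509 0.0506
0.02 [0.6819 0.0606 0.02  ] 0.0496 0.0493
0.03 [0.6802 0.0579 0.03  ] 0.0482 0.048
handle near edge [[0.6233 0.0285 0.105 ]
 [0.6423 0.0259 0.105 ]] [0.6328 0.0272 0.105 ]
cam [ 0.61866976 -0.03851174  0.39992264]
tcp [ 0.6103 -0.1186  0.2203] yaw -5.27 tilt [-5.e-04  5.e-04 -1.e+00] wz -0.0 shift mm [89.3  3.5  0.3] q6 -0.19 t 7.5
```

Run:
```python
from h import *
go([.6245,-.031,.11],-7.8)
```

```text
tcp [ 0.6103 -0.1186  0.2203] yaw -5.27 tilt [-5.e-04  5.e-04 -1.e+00] wz 0.0442 shift mm [ 88.6   2.2 110.3] q6 -0.19 t 7.5
```

Request:
move_arm(commands="0 0 0.044 0 0 0 0.4;0 0 0 30 1 0 0.4;0 0 0 30 1 0 0.4;0 0 0 28.6 0 0 0.4;0 0 0 0 0 30 0.4;0 0 0 0 0 30 0.4;0 0 0 0 0 30 0.4;0 0 0 0 0 20 0.4;0 0 0 0 0 0 0.4;0 0 0 0 0 0 0.4;0 0 0 0 0 0 0.4;0 0 0 0 0 0 0.4")

```text
time_s: 8.7
tcp_pos: [0.6261, -0.0322, 0.1129]
orientation: [2.367, 2.061, 0.004]
wrist_force: [-0.3, 0.0, -2.3]
grip_width: 0.0499
```

Run:
```python
from h import *
go([.6245,-.031,.0715],-7.8)
i=arm.camera_info("wrist");a=arm.grab_frame("wrist");b=arm.grab_frame("top")
save("w5",np.hstack([a[90:300,130:380],cv2.resize(b[125:165,230:278],(250,210),interpolation=cv2.INTER_CUBIC)]),1.5)
print(np.array(arm.get_state()["wrist_force"]).round(1))
np.save("w5",a);np.save("w5i",i,allow_pickle=True)
```

```text
tcp [ 0.6261 -0.0322  0.1129] yaw -7.89 tilt [ 4.1e-03 -6.0e-04 -1.0e+00] wz -0.0015 shift mm [ 1.  -1.9 41.4] q6 -0.0 t 8.7
[-0.2 -0.1 -2.7]
```

View pics/w5.png

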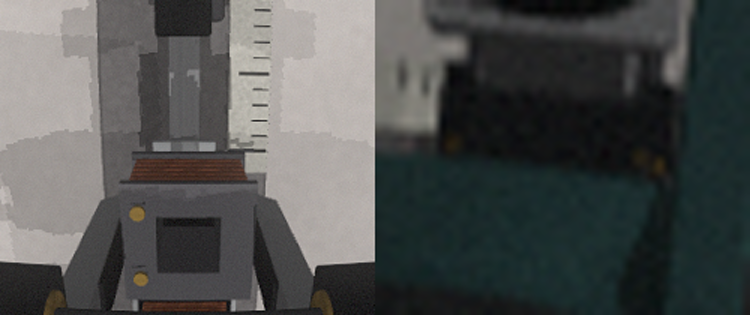

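Request:
move_arm(commands="0 0 0 1 -1.9 0 0.4;0 0 0 0 0 10 0.4;0 0 0 0 0 10 0.4;0 0 0 0 0 8 0.4;0 0 0 0 0 6 0.4;0 0 0 0 0 3 0.4;0 0 0 0 0 1.5 0.4;0 0 0 0 0 0 0.4;0 0 0 0 0 0 0.4;0 0 0 0 0 0 0.4")

```text
time_s: 9.8
tcp_pos: [0.6236, -0.0311, 0.0725]
orientation: [2.369, 2.062, 0.001]
wrist_force: [0.0, -0.1, -2.6]
grip_width: 0.0498
```

Run:
```python
from h import *
go([.6245,-.031,.0713],-7.8)
print(np.array(arm.get_state()["wrist_force"]).round(1))
```

```text
tcp [ 0.6236 -0.0311  0.0725] yaw -7.91 tilt [ 1.1e-03 -2.0e-04 -1.0e+00] wz -0.0019 shift mm [0.2 0.9 1.2] q6 -0.0 t 9.8
[ 0.  -0.1 -2.6]
```

Still hanging freely, 1.2 mm above the plate, so I'll lower to contact in small steps.

Request:
move_arm(commands="0 0 0 0 0.9 0.6 0.4;0 0 0 0 0 0.6 0.4;0 0 0 0 0 0.4 0.4;0 0 0 0 0 0.4 0.4;0 0 0 0 0 0 0.4;0 0 0 0 0 0 0.4")

```text
time_s: 10.4
tcp_pos: [0.6245, -0.0312, 0.0712]
orientation: [2.368, 2.062, 0.001]
wrist_force: [-2.1, -0.3, 6.1]
grip_width: 0.05
```

Contact is showing as +6 N upward. I'll release and rise.

Request:
move_arm(commands="0 0 0 0 0 0 0.6;0 0 0 0 0 0 0.65;0 0 0 0 0 0 0.7;0 0 0 0 0 0 0.7;0 0 0 0 0 0 0.7;0 0 0 0 0 0 0.7;0 0 0 0 0 0 0.7;0 0 0 0 0 -10 0.7;0 0 0 0 0 -30 0.7;0 0 0 0 0 -40 0.7;0 0 0 0 0 -40 0.7;0 0 0 0 0 0 0.7;0 0 0 0 0 0 0.7;0 0 0 0 0 0 0.7")

```text
time_s: 11.8
tcp_pos: [0.6234, -0.031, 0.1887]
orientation: [-2.368, -2.062, 0.002]
wrist_force: [-1.4, -0.5, -0.5]
grip_width: 0.0661
```

Run:
```python
from h import *
go([.6245,-.031,.2],-7.8)
i=arm.camera_info("wrist");a=arm.grab_frame("wrist");np.save("w6",a);np.save("w6i",i,allow_pickle=True)
save("w6",a,1.5)
print(proj(i,[.6255,-.0308,.102],True))
```

```text
tcp [ 0.6234 -0.031   0.1887] yaw -7.91 tilt [-2.3e-03  2.0e-04 -1.0e+00] wz -0.0019 shift mm [  0.2   1.1 -11.3] q6 -0.0 t 11.8
[256.97056079 193.33126238]
```

View pics/w6.png

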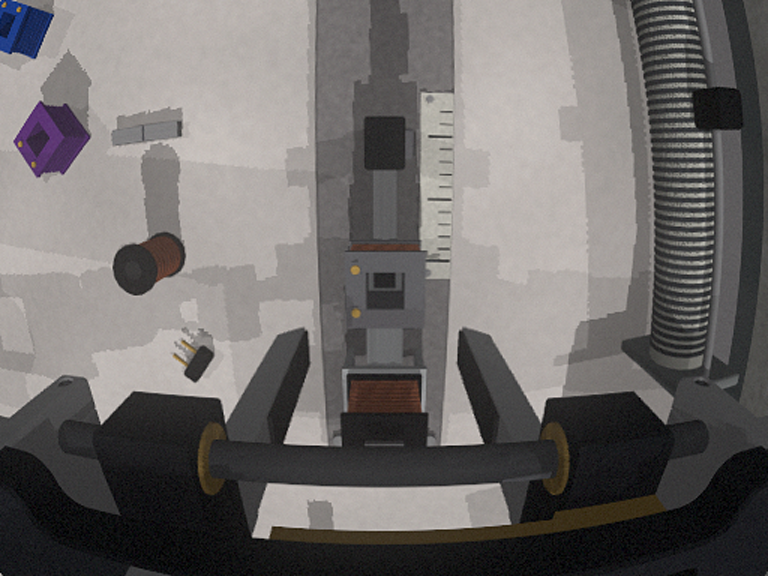

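The coil is seated with the stub visible inside its hole at (385,285). The handle is at (385,143) and its button is on the right side.

Run:
```python
from h import *
i=np.load("w6i.npy",allow_pickle=True).item();a=np.load("w6.npy")
H=lambda x,y,z:hit(i,x/1.5,y/1.5,z,True)
P=np.array([H(*q,.102) for q in[(347,251),(426,253),(424,322),(344,321)]]);print("coil",P.mean(0).round(4),[np.linalg.norm(P[k]-P[k-1]).round(4) for k in range(4)])
h=np.array([H(*q,.105) for q in[(364,117),(405,118)]]);print("handle far edge",h.round(4).tolist(),np.linalg.norm(h[0]-h[1]),h.mean(0).round(4))
g=cv2.cvtColor(a,cv2.COLOR_RGB2GRAY);print(g[85,236:285].tolist());print(g[72:125,256].tolist())
print("exp",proj(i,[.6377,.0584,.105],True)*1.5)
go([.6383,.0584,.18],-7.8)
```

```text
coil [ 0.6256 -0.0292  0.102 ] [np.float64(0.0458), np.float64(0.0484), np.float64(0.0451), np.float64(0.0513)]
handle far edge [[0.6277, 0.0755, 0.105], [0.6512, 0.0717, 0.105]] 0.02381586258630119 [0.6394 0.0736 0.105 ]
[83, 82, 84, 83, 86, 86, 74, 45, 37, 49, 43, 40, 36, 38, 45, 39, 42, 42, 42, 44, 39, 37, 46, 47, 46, 46, 47, 41, 41, 39, 41, 47, 42, 39, 65, 82, 77, 79, 87, 87, 88, 89, 91, 99, 145, 177, 181, 180, 180]
[86, 81, 85, 85, 89, 66, 34, 40, 42, 39, 46, 42, 40, 39, 44, 41, 40, 43, 39, 39, 44, 46, 40, 42, 42, 40, 39, 35, 43, 45, 44, 38, 36, 43, 43, 41, 42, 44, 41, 44, 38, 75, 100, 96, 96, 93, 92, 94, 97, 96, 94, 93, 99]
exp [385.1640272  143.15110898]
tcp [ 0.6231 -0.031   0.1879] yaw -7.91 tilt [-3.6e-03  4.0e-04 -1.0e+00] wz -0.0019 shift mm [90.7  2.9  7.9] q6 -0.0 t 11.85
```

Request:
move_arm(commands="0 0 0 30 1 0 0.6;0 0 0 30 1 0 0.6;0 0 0 30.5 1.4 0 0.6;0 0 0 0 0 0 0.6;0 0 0 0 0 30 0.6;0 0 0 0 0 25 0.6;0 0 0 0 0 0 0.6;0 0 0 0 0 0 0.6")

```text
time_s: 12.65
tcp_pos: [0.6391, 0.0573, 0.1337]
orientation: [-2.369, -2.061, 0.004]
wrist_force: [-0.3, -0.7, 0.6]
grip_width: 0.0563
```

Run:
```python
from h import *
go([.6388,.0588,.058],-7.8)
```

```text
tcp [0.6391 0.0573 0.1337] yaw -7.95 tilt [-3.2e-03 -4.0e-04 -1.0e+00] wz -0.0026 shift mm [ 1.6 -0.3 75.7] q6 0.14 t 12.65
```

Request:
move_arm(commands="0 0 0 1.5 0 20 0.6;0 0 0 0 0 25 0.6;0 0 0 0 0 20 0.6;0 0 0 0 0 10.5 0.6;0 0 0 0 0 0 0.6;0 0 0 0 0 0 0.6;0 0 0 0 0 0 0.6")

```text
time_s: 13.35
tcp_pos: [0.6414, 0.0594, 0.0616]
orientation: [2.368, 2.061, 0.004]
wrist_force: [-1.1, 0.1, -1.0]
grip_width: 0.0562
```

Run:
```python
from h import *
go([.6388,.0588,.058],-7.8)
i=arm.camera_info("wrist");a=arm.grab_frame("wrist")
save("w7",a,1.5);print(arm.get_state()["wrist_force"])
```

```text
tcp [0.6414 0.0594 0.0616] yaw -7.91 tilt [ 3.5e-03 -1.0e-04 -1.0e+00] wz -0.0019 shift mm [-0.9 -2.5  3.6] q6 0.14 t 13.35
[-0.54060859  0.63324042  0.07092928]
```

View pics/w7.png

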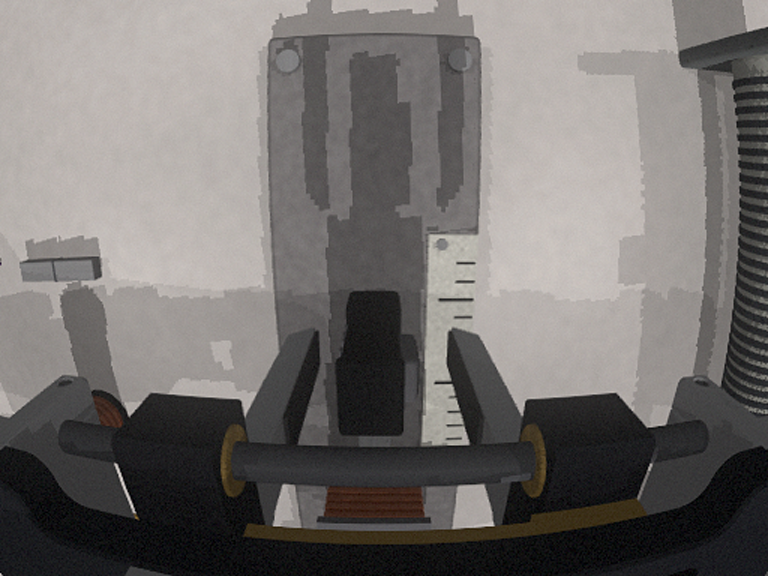

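The fingers straddle the handle with the button on the right. I'll correct the small offset and then pinch.

Request:
move_arm(commands="0 0 0 -0.9 -2.3 3 0.6;0 0 0 0 0 0 0.6;0 0 0 0 0 0 0.6;0 0 0 0 0 0 0.35;0 0 0 0 0 0 0.25;0 0 0 0 0 0 0.15;0 0 0 0 0 0 0.1;0 0 0 0 0 0 0.1;0 0 0 0 0 0 0.1;0 0 0 0 0 0 0.1;0 0 0 0 0 0 0.1;0 0 0 0 0 0 0.1", grip_force=25)

```text
time_s: 14.6
tcp_pos: [0.6369, 0.059, 0.0565]
orientation: [-2.368, -2.063, 0.002]
wrist_force: [-4.6, -0.1, 1.0]
grip_width: 0.0243
```

Run:
```python
from h import *
go([.6388,.0588,.058],-7.8)
print(arm.get_state()["wrist_force"],arm.get_state()["grip_width"])
```

```text
tcp [0.6369 0.059  0.0565] yaw -7.89 tilt [-1.5e-03 -1.0e-04 -1.0e+00] wz -0.0015 shift mm [ 0.   1.9 -1.5] q6 0.14 t 14.6
[-4.62533729 -0.13234024  1.03429753] 0.02426075824572507
```

The width is 24 mm, so the button is fully in. The measured distance from carrier to the 10 cm line is about 99 mm along tool x, so I'll draw the arm out gently.

Request:
move_arm(commands="0 0 0 0 0 0 0.1;0 0 0 2 0 0 0.1;0 0 0 4 0 0 0.1;0 0 0 6 0 0 0.1;0 0 0 8 0 0 0.1;0 0 0 8 0 0 0.1;0 0 0 8 0 0 0.1;0 0 0 8 0 0 0.1;0 0 0 8 0 0 0.1;0 0 0 8 0 0 0.1;0 0 0 8 0 0 0.1;0 0 0 8 0 0 0.1;0 0 0 7 0 0 0.1;0 0 0 5 0 0 0.1;0 0 0 2 0 0 0.1;0 0 0 0 0 0 0.1;0 0 0 0 0 0 0.1;0 0 0 0 0 0 0.1")

```text
time_s: 16.4
tcp_pos: [0.6495, 0.1488, 0.0565]
orientation: [-2.368, -2.063, 0.0]
wrist_force: [-5.9, 1.0, 0.9]
grip_width: 0.0236
```

Run:
```python
from h import *
d=np.array([.1357,.9907,0]);s=arm.get_state();print("moved",(np.array(s["tcp_pos"])-[.6369,.059,.0565])@d,s["grip_width"],s["wrist_force"].round(1))
go([.6369+.0134,.059+.0982,.0565])
a=arm.grab_frame("wrist");b=arm.grab_frame("top");c=arm.grab_frame("scene")
np.save("t8",b);np.save("s8",c)
A=cv2.resize(b[115:175,170:290],(600,300),interpolation=cv2.INTER_CUBIC);B=cv2.resize(c[200:260,240:360],(600,300),interpolation=cv2.INTER_CUBIC)
save("w8",np.clip(np.vstack([A,B])*1.5,0,255).astype(np.uint8))
```

```text
moved 0.0907180804239438 0.023573518682488737 [-5.9  1.   0.9]
tcp [0.6495 0.1488 0.0565] yaw -7.87 tilt [-9.e-04  1.e-03 -1.e+00] wz -0.0 shift mm [ 8.4 -0.4  0. ] q6 0.28 t 16.4
```

View pics/w8.png

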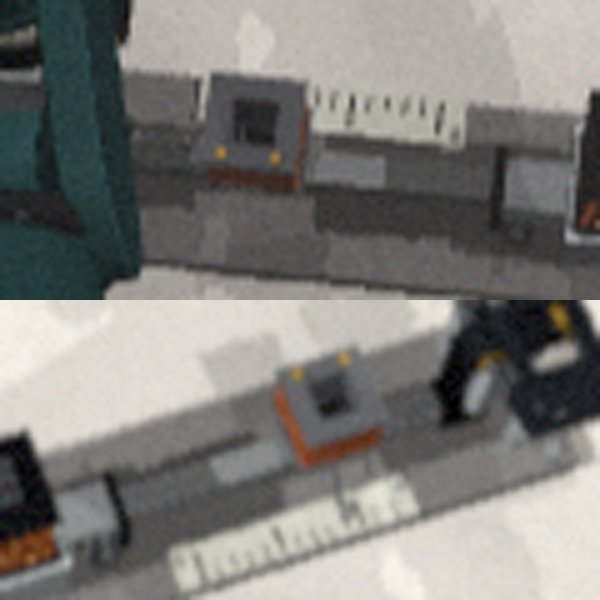

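I had commanded only 90 mm in total, so I'll add the remaining 8.4 mm.

Request:
move_arm(commands="0 0 0 2 0 0 0.1;0 0 0 3.4 0 0 0.1;0 0 0 2 0 0 0.1;0 0 0 1 0 0 0.1;0 0 0 0 0 0 0.1;0 0 0 0 0 0 0.1;0 0 0 0 0 0 0.1;0 0 0 0 0 0 0.1;0 0 0 0 0 0 0.1")

```text
time_s: 17.45
tcp_pos: [0.6506, 0.1567, 0.0565]
orientation: [-2.368, -2.063, 0.001]
wrist_force: [-5.6, 0.2, 1.0]
grip_width: 0.0239
```

Run:
```python
from h import *
d=np.array([.1357,.9907,0]);s=arm.get_state();print("moved",(np.array(s["tcp_pos"])-[.6369,.059,.0565])@d,s["grip_width"],s["wrist_force"].round(1))
i=arm.camera_info("scene")
for n,p in dict(m10=[.6824,.0614,.017],m5=[.6756,.0119,.017],m0=[.6688,-.0377,.017],car=[.6256+.0134,-.0309+.0982,.06]).items():print(n,((proj(i,p)-[265,220])*10).round())
c=arm.grab_frame("scene");np.save("s9",c)
save("w9",np.clip(cv2.resize(c[220:260,265:335],(700,400),interpolation=cv2.INTER_CUBIC)*1.6,0,255).astype(np.uint8))
```

```text
moved 0.09866403865834757 0.023941425848745045 [-5.6  0.2  1. ]
m10 [462. 231.]
m5 [305. 284.]
m0 [145. 338.]
car [421.  43.]
```

View pics/w9.png

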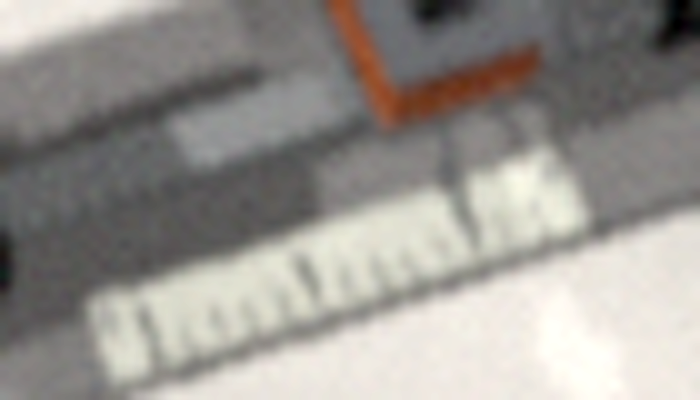

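The pointer runs straight into the 10 cm long line at (465,225), and the coil is still seated. I'm handing in while holding.

Run:
```python
from bench import arm
s=arm.get_state();print(abs(s["dq"]).max(),s["grip_width"]);print(arm.close_job())
```

```text
0.0018629455100010748 0.024090032481510218
the job is handed in; nothing more can be done
None
```

I set up the 10 cm reading and handed the job in at about 17.5 s, with the arm still holding the handle and the button pressed in. `close_job` gives no verdict, so the result rests on my own checks.

- **Coil:** I lowered the grey and copper coil over the stub until I felt contact (about 6 N), then let it go. The next picture showed it seated, with the stub in its hole. Its measured centre was about 2 mm from the carrier's, though the flange sides in that measurement came out 2–5 mm short, so treat it as rough.
- **Lock button:** Pinched at 25 N before pulling. The fingers closed to 24 mm, which is the width with the button fully in, and stayed there (24.1 mm at hand-in).
- **Slide:** My first pull was about 8 mm short because I had added up the rows wrongly, so I drew the rest in a second step. The arm was drawn out 98.7 mm against a measured 99.1 mm needed. In the last picture the pointer runs into the 10 cm line, and the joints were nearly still.
- **Not checked:** I did not measure the coil's position on the carrier again after the pull; the last two pictures show it seated. I also did not re-measure the other equipment. I noticed no contact with it at any point.

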